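Clear the doorway and latch the stage guard

ROBOT

A 6-joint arm with a two-finger parallel gripper is mounted at the origin on the work surface. World frame = base frame: x ahead of the robot, y to its left, z up, the work surface at z = 0. Lengths are in m, angles in rad, forces in N, time in s.
With the tool pointing down it reaches from about 0.325 to 0.775 m from the base axis. Payload 5.5 kg.
Tool frame: the origin (TCP) lies at the very end of the fingers, on their centre line; the grasp point (between the pads) lies 19 mm behind it (ctrl.grasp_offset is the distance from the TCP to the grasp point, in m); z points along the fingers, y is the direction in which the jaws open and shut (so a half turn about z gives the same grasp; the last joint's range is limited). The gripper opens to 88 mm and grips with 3 to 60 N. Pads are 20 mm wide; open, the fingers measure 115 mm over their backs; the gripper's body (75 mm by 178 mm) begins 61 mm behind the grasp point.
Start: joints at [1.145, 0.091, 1.231, -0, 1.82, -0.057], TCP at [0.216, 0.56, 0.223] pointing down, gripper open.
Joint ranges: [-2.87, 2.87], [-0.86, 2.18], [0.17, 2.46], [-1.51, 4.65], [0.06, 2.69], [-2.65, 2.65]. Speed limits (rad/s): [2.57, 2.57, 3.01, 3.14, 3.14, 3.14].

INTERFACE

Orientations are given as [roll, pitch, yaw] about the fixed x, y, z axes, in that order (R = Rz(yaw) Ry(pitch) Rx(roll)).
In Python, from bench import ctrl gives the robot as it stands.
- The arm moves only by the shell command python3 -m creep 'ROWS' [OPENING] [FORCE]. ROWS is JSON, a list of rows, each an object with "offset": the shift along the tool's x, y, z in cm, a list of three; "roll": the turn about the tool's z in rad. A call has 1 to 8 rows; each row is the pose to reach, as a shift and turn from the pose commanded when the call began, along the tool's axes at that moment; what a row does not reach only later rows make up. A row lasts 1/12 s, in which the tool goes at most 41.7 mm and 7.16 degrees, less where a joint would pass 70% of its speed; a pose out of reach is approached as far as the arm can. A call with a gripper value outside its range is refused whole. OPENING is the gripper command: -1 is fully open, 1 is shut, values between are in proportion, set as the call begins (- or left out, the last holds). The fingers move at their own pace and stop on an object; FORCE is the grip in N (left out, the last holds). Time passes only in rows, so rows that repeat a pose let the fingers close. It gives the time, the measured TCP pose, the force and the opening at its end, in the units of the state.
- ctrl.get_state(): the state, without advancing time (a new reading comes with each control period).
- ctrl.read_camera(name): name is "side" or "top" or "wrist"; returns a dict with "image" (400x640x3 uint8, red, green, blue), "z_map" (400x640 float32, m along the optical axis (not along the pixel's ray), 0 where there is no reading), "fov_y" (degrees; the focal length in pixels is half the picture's height over the tangent of half this angle, whatever the lens; pixels are square), "cx", "cy" (the principal point, pixels), "view" (4x4, takes a point from world to camera coordinates); the wrist camera has in their place "mount" (4x4, takes a point from camera to tool coordinates, whose origin is the TCP and whose axes are the flange's). Camera axes: x right, y up, looking along -z (the intrinsics and any distortion apply to the point x, -y, -z); pixel columns grow to the right and rows downward; lengths in m; the calibration is good to about 2 mm. A picture is of the moment at which its call begins: read the wrist's pose just before it.
- ctrl.hand_in(): hands the job in, once; it reports no verdict.
Trained networks look in a picture, given as the dict that the camera call returned (one of the last four; its "shot" number tells which), for a name from the list of things; names that differ only in an ending like _2 or _b are one class to them, and where a whole thing is asked for, a point or a joint stands for the part that bears it (a point fixed in the world has none). Each returns a list of dicts, best first, with "score" (0 to 1); they miss things now and then, are a little off and sometimes report something else, mostly with a low value. They report only what shows in the picture. A call takes as long as a camera call. They do not tell look-alikes from the thing itself.
- ctrl.find_in(picture, query): "box" ([left, top, right, bottom] as shares, 0 to 1, of the picture: columns of its width, rows of its height, round what is visible of it).
- ctrl.mark_of(picture, query): "at" ([column, row] as shares, 0 to 1, of the picture: columns of its width, rows of its height: a listed point, or the origin of a listed thing).
The state is a dict: "t": time; "q": joint angles; "qvel": joint speeds; "joint_efforts": joint torques, N m; "tool_pos": TCP position; "eef_rot": TCP orientation; "force": force on the tool from outside, world axes, zero at the start; "wrist_torque": the same for the moment, N m; "opening": opening from 0.0 (shut) to 1.0 (fully open).
Only numpy, scipy, OpenCV 4.12 (cv2) and the standard library are available. Lean on these libraries where they do the work, as an engineer would, in place of code of your own. Each camera call takes 0.05 s, during which the arm holds its last target.

TASK

A vial has been left standing in the way of the open door of the stage guard. Stand it upright, fully home, in the empty socket of the white rack, then gently push the door shut, neither slamming nor forcing it (no more than 20 N), until its sprung latch has snapped behind the strike and the door stays shut by itself. Leave everything else as it is.

Things in the scene. Friction and masses are not known exactly. Their poses are not given: they have to be found in the camera images.
- enclosure: stage guard, white box with clear roof, fixed; 220 deep, 240 wide, 150 mm tall. Origin: middle of its front (mouth) at table level; x points into the box, y to the hinge side, z up. Hinge axis (vertical) at x = -6, y = +112 mm. The steel strike stands at the other front corner (x -36 to -14, y -111 to -137, z 144 to 172 mm), with a rubber bump stop just inside it, above the roof.
- door: grey door with clear window, 0.5 kg, 216 wide, 12 thick, 10 to 175 mm above the table. Origin: on the hinge axis at table level; at joint 0 its axes match the enclosure's. The panel runs along its own -y from 4 to 220 mm from the hinge; outer face at own x = -6 mm, inner at +6. Dark latch case, 14 mm proud of the outer face 177 to 219 mm from the hinge, 143 to 173 mm up; else bare.
- door_hinge (a joint): door angle, rad: 0 shut, positive open towards the robot (clockwise from above). Starts 1.1 to 1.4; swings freely (0.03 N m), stays where left. Latched, it rests at about 0 to 0.068: strike and bump stop together were set in or out by up to 14 mm, unmeasured, so the depth of the snap must be found by pushing. Let go before the snap, it springs back open.
- latch (a joint): brass bolt at 158 mm height, 8 mm out of the door's free edge; m: 0 fully out, grows as pushed in (to 0.011). Forces felt 155 mm from the hinge: its 30 degree bevel meets the strike 19 mm (at the free edge) before the snap, 3 to 6 N to ride over; the sprung bump stop is met 6 mm before the snap, 9 to 13 N as it snaps; it bottoms out 2 mm later (13 to 17 N), then rigid.
- vial: closed glass vial with a teal screw cap, 72 mm tall: body 24 mm across, cap 26 mm across from 56 to 72 mm up; 45 g. Origin: centre of its underside, z up. It stands in the door's sweep, 100 mm in front of the guard's mouth.
- rack_hole0 (a point): the empty socket: centre of its mouth, on the rack's top, 32 mm above the table. Square socket 28 x 28 mm, 26 mm deep with a 2 mm chamfer; a seated vial's underside is 26 mm below this point. Axes as the rack's.
- rack: white vial rack fixed to the table, 55 x 190 x 32 mm, origin centre of its underside; four sockets in a row along its y, 46 mm apart at y = +69 (empty, rack_hole0), +23, -23, -69 mm.
- vial_b: closed glass vial with a black screw cap, 72 mm tall: body 24 mm across, cap 26 mm across from 56 to 72 mm up; 45 g. Origin: centre of its underside, z up. Seated in the rack; leave it.
- vial_c: closed glass vial with a teal screw cap, 72 mm tall: body 24 mm across, cap 26 mm across from 56 to 72 mm up; 45 g. Origin: centre of its underside, z up. Seated in the rack; leave it.
- vial_d: closed glass vial with a black screw cap, 72 mm tall: body 24 mm across, cap 26 mm across from 56 to 72 mm up; 45 g. Origin: centre of its underside, z up. Seated in the rack; leave it.
- jar: amber jar, 64 across, 85 mm tall; bystander, loose. Origin: centre of underside.
- beaker: clear beaker, 72 across, 90 mm tall; bystander, loose. Origin: centre of underside.
- dish: open blue dish, 80 x 110 x 30 mm; bystander, loose. Origin: centre of underside.
There are look-alikes about, which are no part of the job. What is shaped like the vial but pink is not meant.

How it is judged:
By the outcome, as a careful person would: the job done as asked, in the order asked, and still so for the second after the job is handed in, with the robot touching nothing.
It also fails if it takes over 72 s, if anything falls off the work surface, if the arm or the gripper's body presses on something with over 40 N, if the wrist force passes 120 N, or if a joint passes its speed limit or range.

## Working session

There is one attempt and no reset: what is moved stays moved. The work goes in short steps, Python scripts to look and compute and a shell command to move; the robot and the scene stay as the last step left them, time stands still between calls to the robot, and variables do not carry over. Pictures are saved under pics/ and viewed, and the job is handed in when it is done.

```bash
ls; mkdir -p pics
cat > h.py <<'E'
import numpy as np, cv2
from scipy.spatial.transform import Rotation as R
from bench import ctrl
def T(s):
    M=np.eye(4); M[:3,:3]=R.from_euler('xyz',s['eef_rot']).as_matrix(); M[:3,3]=s['tool_pos']; return M
def shot(name,fn=None):
    s=ctrl.get_state(); p=ctrl.read_camera(name)
    p['c2w']=T(s)@np.array(p['mount']) if 'mount' in p else np.linalg.inv(np.array(p['view']))
    if fn: cv2.imwrite('pics/'+fn,cv2.cvtColor(p['image'],cv2.COLOR_RGB2BGR))
    return p
def foc(p): return 200/np.tan(np.radians(p['fov_y'])/2)
def pt(p,u,v,z=None):
    f=foc(p)
    if z is None: z=float(p['z_map'][int(round(v)),int(round(u))])
    c=np.array([(u-p['cx'])/f*z,-(v-p['cy'])/f*z,-z,1]); return (p['c2w']@c)[:3]
def onplane(p,u,v,h):
    a=p['c2w'][:3,3]; b=pt(p,u,v,1.0); d=b-a; return a+d*(h-a[2])/d[2]
def cloud(p):
    f=foc(p); v,u=np.mgrid[0:400,0:640]; z=p['z_map']
    c=np.stack([(u-p['cx'])/f*z,-(v-p['cy'])/f*z,-z,np.ones_like(z)],-1)
    w=c@p['c2w'].T; w=w[...,:3]; w[z==0]=np.nan; return w
def proj(p,X):
    c=np.linalg.inv(p['c2w'])@np.append(X,1); f=foc(p); return p['cx']+f*c[0]/-c[2], p['cy']-f*c[1]/-c[2]
E
python3 - <<'E'
from h import *
for n in ['top','side','wrist']:
    p=shot(n,n+'0.png'); print(n,[ (k,p[k]) for k in p if k not in('image','z_map','view','mount','c2w')]); print(p['c2w'].round(3))
    for q in ['vial','rack_hole0','rack','door','enclosure','latch','jar','beaker','dish']:
        try: print(q,[(round(d['score'],2),(np.array(d['at'])*[640,400]).round(0)) for d in ctrl.mark_of(p,q)][:5])
        except Exception as e: print(q,e)
print(ctrl.get_state())
E
```

```text
pics
top [('fov_y', 45.88196797851014), ('cx', 321.8186390628202), ('cy', 195.08959214701898), ('shot', 1)]
[[ 0.02   0.992 -0.126  0.43 ]
 [-1.     0.019 -0.011 -0.015]
 [-0.008  0.126  0.992  1.354]
 [ 0.     0.     0.     1.   ]]
vial [(0.58, array([300., 208.])), (0.56, array([338., 198.])), (0.55, array([405., 221.])), (0.48, array([440., 228.])), (0.47, array([419., 227.]))]
rack_hole0 [(0.91, array([394., 221.]))]
rack [(0.8, array([415., 223.])), (0.55, array([170., 226.])), (0.5, array([403., 220.]))]
door [(0.6, array([244., 186.])), (0.39, array([441., 226.]))]
enclosure [(0.73, array([280., 179.]))]
latch it knows: beaker, dish, door, enclosure, jar, rack, rack_hole, vial
jar [(0.68, array([478., 222.]))]
beaker [(0.76, array([171., 225.]))]
dish [(0.83, array([401., 171.]))]
side [('fov_y', 45.705278687022016), ('cx', 310.61901063756835), ('cy', 199.78902027741344), ('shot', 2)]
[[ 0.936  0.17  -0.309  0.234]
 [-0.352  0.503 -0.79  -0.905]
 [ 0.021  0.847  0.53   0.663]
 [ 0.     0.     0.     1.   ]]
vial [(0.82, array([330., 301.])), (0.71, array([298., 225.])), (0.68,
[... 798 characters left out ...]
 []
beaker [(0.81, array([308., 364.]))]
dish []
{'t': 1.35, 'q': array([ 1.14527618e+00,  9.11168196e-02,  1.23068840e+00, -1.78785216e-06,
        1.81980326e+00, -5.66844496e-02]), 'qvel': array([ 0.00091776,  0.00088288, -0.00017976, -0.00268226, -0.00254852,
        0.00066383]), 'joint_efforts': array([ 8.05364743e-04, -4.46195483e+01, -4.06496215e+01,  6.99356245e-02,
        1.97661377e-02,  4.62343380e-06]), 'tool_pos': array([0.2163184 , 0.55966676, 0.2226277 ]), 'eef_rot': array([-3.14157676e+00,  8.33466247e-07,  2.77275651e+00]), 'force': array([-0.3428991 ,  0.53587224, -0.47502276]), 'wrist_torque': array([ 0.02867699,  0.00473759, -0.00582639]), 'opening': 0.9987100079488695}
```

View pics/top0.png

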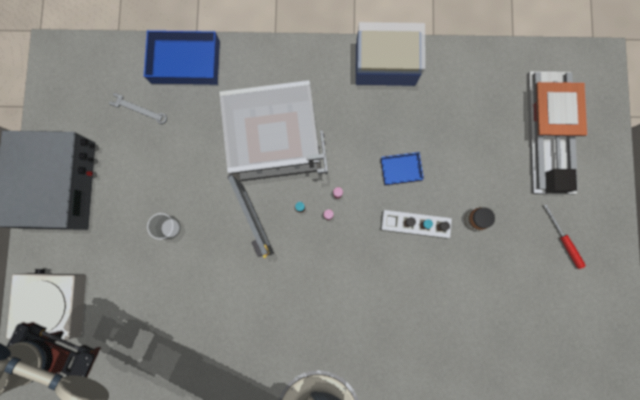

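View pics/side0.png

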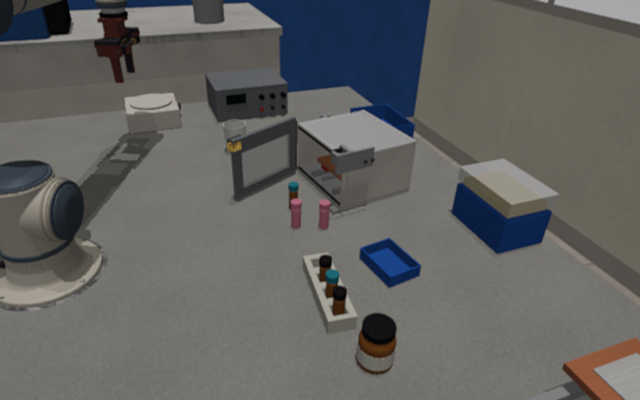

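The top picture shows the teal vial at (300,207) and two pink look-alikes at (338,192) and (328,214). The door runs from about (234,178) to (265,250). The rack is at (417,224), with its empty socket at (392,222). Next I measure these in world coordinates.

Run:
```python
from h import *
p=shot('top'); w=cloud(p); im=p['image'].astype(int)
hsv=cv2.cvtColor(p['image'],cv2.COLOR_RGB2HSV)
m=((hsv[...,0]>80)&(hsv[...,0]<100)&(hsv[...,1]>120)&(hsv[...,2]>60)).astype(np.uint8)
n,l,st,ce=cv2.connectedComponentsWithStats(m)
for i in range(1,n):
    if st[i,4]>15:
        u,v=ce[i]; print('teal',ce[i].round(1),st[i,4],np.nanmedian(w[l==i],0).round(4), onplane(p,u,v,.072).round(4))
for u,v in [(338,192),(328,214)]: print('pink',pt(p,u,v).round(4))
np.save('w_top.npy',w)
# zoom crops
cv2.imwrite('pics/z1.png',cv2.cvtColor(cv2.resize(p['image'][70:270,210:350],None,fx=4,fy=3.0 if 0 else 3,interpolation=cv2.INTER_CUBIC),cv2.COLOR_RGB2BGR))
cv2.imwrite('pics/z2.png',cv2.cvtColor(cv2.resize(p['image'][140:250,370:500],None,fx=5,fy=5,interpolation=cv2.INTER_CUBIC),cv2.COLOR_RGB2BGR))
# rack top: points height .025-.04 near
X=w.reshape(-1,3); 
c=onplane(p,417,224,.032); k=(abs(X[:,2]-.032)<.006)&(np.linalg.norm(X[:,:2]-c[:2],axis=1)<.13)
Q=X[k]; r=cv2.minAreaRect(Q[:,:2].astype(np.float32)); print('rack',c.round(3),k.sum(),r,np.median(Q[:,2]))
# door pts: z .12-.19 region
uu=(np.arange(400*640)%640); vv=(np.arange(400*640)//640)
k=(uu>225)&(uu<280)&(vv>180)&(vv<262)&(X[:,2]>.1); D=X[k]; print('door n',len(D),D.min(0).round(3),D.max(0).round(3))
r=cv2.minAreaRect(D[:,:2].astype(np.float32)); print(r, cv2.boxPoints(r).round(4))
k=(uu>215)&(uu<330)&(vv>75)&(vv<180)&(X[:,2]>.1); D=X[k]; r=cv2.minAreaRect(D[:,:2].astype(np.float32)); print('enc',len(D),np.median(D[:,2]),r, cv2.boxPoints(r).round(4))
```

```text
teal [299.5 206.4] 48 [0.5617 0.0604 0.0711] [0.5612 0.0592 0.072 ]
teal [427.2 223.7] 44 [ 0.5199 -0.2868  0.0783] [ 0.5208 -0.2882  0.072 ]
pink [ 0.6027 -0.0451  0.0723]
pink [ 0.542  -0.0189  0.0702]
rack [ 0.522 -0.268  0.032] 910 ((0.5730834007263184, -0.27060407400131226), (0.19058457016944885, 0.15723736584186554), 84.13578796386719) 0.03157601327336734
door n 664 [0.42  0.131 0.1  ] [0.622 0.234 0.181]
((0.5194284319877625, 0.1871221959590912), (0.21960361301898956, 0.028202883899211884), 25.731245040893555) [[0.4144 0.1522]
 [0.4266 0.1267]
 [0.6245 0.2221]
 [0.6122 0.2475]]
enc 7827 0.1492835814738076 ((0.7500030994415283, 0.1305929720401764), (0.25295475125312805, 0.2618754506111145), 7.736745834350586) [[ 0.607   0.2433]
 [ 0.6423 -0.0162]
 [ 0.893   0.0179]
 [ 0.8577  0.2774]]
```

```bash
sleep 1; ls pics
```

```text
side0.png
top0.png
wrist0.png
z1.png
z2.png
```

View pics/z1.png

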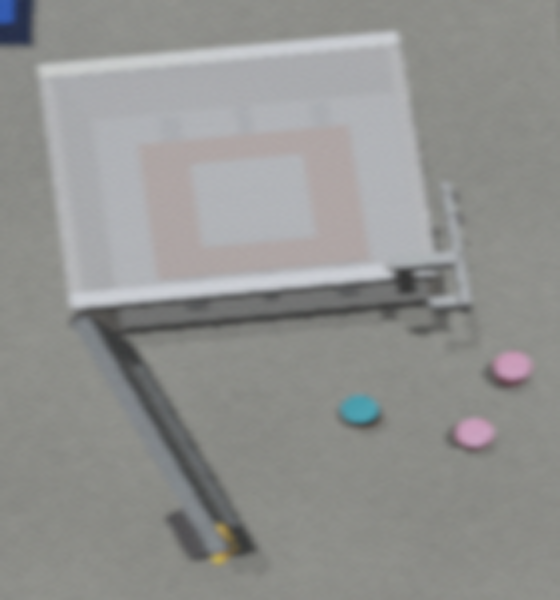

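View pics/z2.png

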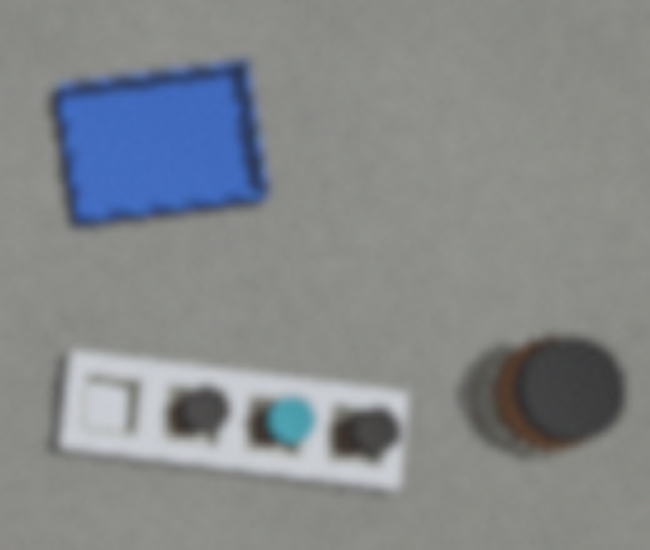

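```bash
python3 -m creep '[{"offset":[-3.4,-2.3,0],"roll":0},{"offset":[-6.7,-4.6,0],"roll":0},{"offset":[-10.1,-6.9,0],"roll":0},{"offset":[-13.4,-9.2,0],"roll":0},{"offset":[-16.8,-11.4,0],"roll":0},{"offset":[-20.1,-13.7,0],"roll":0},{"offset":[-23.5,-16,0],"roll":0},{"offset":[-26.8,-18.3,0],"roll":0}]' -0.2 10
python3 -m creep '[{"offset":[-3.4,-2.3,0],"roll":-0.05},{"offset":[-6.7,-4.6,0],"roll":-0.1},{"offset":[-10.1,-6.9,0],"roll":-0.16},{"offset":[-13.4,-9.2,0],"roll":-0.22},{"offset":[-16.8,-11.4,0],"roll":-0.28},{"offset":[-20.1,-13.7,0],"roll":-0.33},{"offset":[-23.4,-16,1],"roll":-0.37},{"offset":[-23.4,-16,2],"roll":-0.37}]'
python3 - <<'E'
from h import *
p=shot('wrist','w1.png'); print({k:v for k,v in ctrl.get_state().items() if k in('t','q','tool_pos','eef_rot','force','opening')})
w=cloud(p); hsv=cv2.cvtColor(p['image'],cv2.COLOR_RGB2HSV)
m=((hsv[...,0]>80)&(hsv[...,0]<100)&(hsv[...,1]>120)&(hsv[...,2]>60)).astype(np.uint8)
n,l,st,ce=cv2.connectedComponentsWithStats(m)
for i in range(1,n):
    if st[i,4]>100:
        Q=w[l==i]; t=Q[Q[:,2]>np.nanmax(Q[:,2])-.006]
        print(st[i],ce[i].round(),np.nanmax(Q[:,2]),cv2.minEnclosingCircle(t[:,:2].astype(np.float32)))
E
```

```text
t: 2.07
tool_pos: [0.401, 0.2906, 0.2229]
eef_rot: [3.141, 0.0, 2.773]
force: [0.5, 0.5, -0.5]
opening: 0.599
t: 2.73
tool_pos: [0.5636, 0.0529, 0.2019]
eef_rot: [-3.139, 0.001, 3.138]
force: [0.1, 0.1, -0.1]
opening: 0.6
{'t': 2.7833, 'q': array([ 3.87966830e-02, -5.23508136e-03,  1.37149166e+00, -6.20116577e-04,
        1.77947159e+00, -1.52834468e+00]), 'tool_pos': array([0.56141021, 0.0556053 , 0.19901444]), 'eef_rot': array([-3.1408105 , -0.00410598,  3.13780887]), 'force': array([-0.11765991,  0.74817349, -1.7252038 ]), 'opening': 0.6003291100580819}
[316 178  24  27 509] [327. 191.] 0.07429038814198818 ((0.5636011362075806, 0.06142977997660637), 0.012435722164809704)
```

View pics/w1.png

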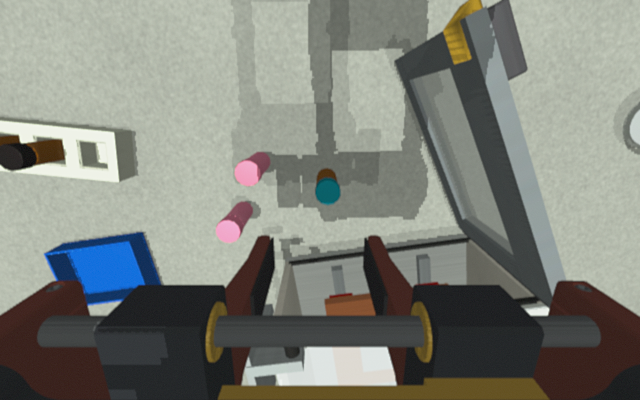

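The wrist view shows the teal vial at (327,191), with the pink ones clear at (248,172) and (230,230). I'll descend with the jaws half open.

```bash
python3 -m creep '[{"offset":[-0.1,0.2,3],"roll":0},{"offset":[-0.1,0.2,6],"roll":0},{"offset":[-0.1,0.2,8],"roll":0},{"offset":[-0.1,0.2,9],"roll":0},{"offset":[-0.1,0.2,9],"roll":0},{"offset":[-0.1,0.2,9],"roll":0}]'
python3 - <<'E'
from h import *
print(ctrl.get_state()['tool_pos'])
p=shot('wrist','w2.png')
w=cloud(p); hsv=cv2.cvtColor(p['image'],cv2.COLOR_RGB2HSV)
m=((hsv[...,0]>80)&(hsv[...,0]<100)&(hsv[...,1]>120)&(hsv[...,2]>60)).astype(np.uint8)
n,l,st,ce=cv2.connectedComponentsWithStats(m)
for i in range(1,n):
    if st[i,4]>100:
        Q=w[l==i]; t=Q[Q[:,2]>np.nanmax(Q[:,2])-.006]
        print(st[i],ce[i].round(),np.nanmax(Q[:,2]),cv2.minEnclosingCircle(t[:,:2].astype(np.float32)))
E
```

```text
t: 3.28
tool_pos: [0.5617, 0.0615, 0.1133]
eef_rot: [3.141, 0.0, -3.14]
force: [-0.1, -0.1, 1.0]
opening: 0.601
[0.56170834 0.06150309 0.11333225]
[ 302  207   34   37 1012] [319. 225.] 0.0738604805149829 ((0.5635839700698853, 0.06171921640634537), 0.012775289826095104)
```

View pics/w2.png

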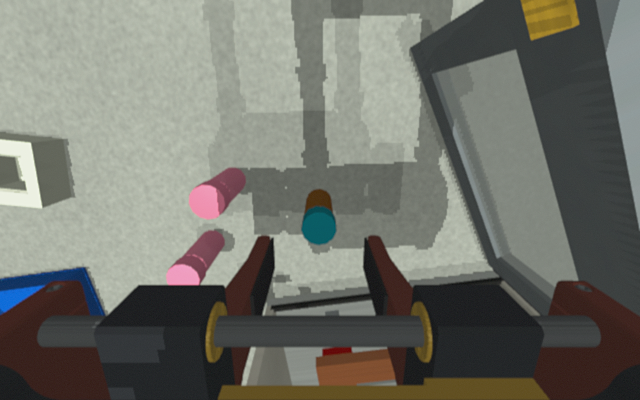

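```bash
python3 -m creep '[{"offset":[-0.2,0,2.5],"roll":0},{"offset":[-0.2,0,5],"roll":0},{"offset":[-0.2,0,6.4],"roll":0},{"offset":[-0.2,0,6.9],"roll":0},{"offset":[-0.2,0,6.9],"roll":0},{"offset":[-0.2,0,6.9],"roll":0}]'
python3 -m creep '[{"offset":[0,0,0],"roll":0},{"offset":[0,0,0],"roll":0},{"offset":[0,0,0],"roll":0},{"offset":[0,0,0],"roll":0},{"offset":[0,0,0],"roll":0},{"offset":[0,0,0],"roll":0}]' 1 12
```

```text
t: 3.83
tool_pos: [0.5649, 0.061, 0.0457]
eef_rot: [3.141, 0.003, -3.14]
force: [0.0, 0.6, 0.2]
opening: 0.601
t: 4.33
tool_pos: [0.5642, 0.0608, 0.0442]
eef_rot: [3.141, 0.001, -3.14]
force: [-0.7, 0.1, 1.8]
opening: 0.293
```

```bash
python3 -m creep '[{"offset":[0,0,-1],"roll":0},{"offset":[0,0,-4],"roll":0},{"offset":[0,0,-8],"roll":0},{"offset":[0,0,-12],"roll":0},{"offset":[0,0,-14],"roll":0},{"offset":[0,0,-14],"roll":0}]'
python3 - <<'E'
from h import *
p=shot('top'); w=cloud(p); 
hsv=cv2.cvtColor(p['image'],cv2.COLOR_RGB2HSV)
m=np.zeros((400,640),bool); m[200:245,376:460]=True
m&=(hsv[...,1]<40)&(hsv[...,2]>165)&(w[...,2]>.02)&(w[...,2]<.045)
v,u=np.nonzero(m); P=np.array([onplane(p,a,b,.032)[:2] for a,b in zip(u,v)],np.float32)
r=cv2.minAreaRect(P); B=cv2.boxPoints(r); print(len(P),r,B.round(4))
Y=B-B.mean(0); d=[B[(i+1)%4]-B[i] for i in range(4)]; L=max(d,key=np.linalg.norm); L=L/np.linalg.norm(L); L=L*np.sign(L[1])
yaw=np.arctan2(-L[0],L[1]); c=B.mean(0); print('yaw',yaw,'c',c,'hole',c+.069*L,'c vial',c-.023*L)
mk=ctrl.mark_of(p,'rack_hole0'); print([(x['score'],onplane(p,x['at'][0]*640,x['at'][1]*400,.032).round(4)) for x in mk])
mk=ctrl.mark_of(p,'rack'); print([(x['score'],onplane(p,x['at'][0]*640,x['at'][1]*400,.0).round(4)) for x in mk])
p=shot('side','side1.png')
mk=ctrl.mark_of(p,'rack_hole0'); print([(x['score'],onplane(p,x['at'][0]*640,x['at'][1]*400,.032).round(4)) for x in mk])
print(ctrl.get_state()['tool_pos'],ctrl.get_state()['opening'])
E
```

```text
t: 4.83
tool_pos: [0.566, 0.0609, 0.1914]
eef_rot: [3.141, 0.011, -3.14]
force: [1.0, 0.5, 0.2]
opening: 0.294
747 ((0.5228763222694397, -0.2658836543560028), (0.18813244998455048, 0.05385658144950867), 84.11409759521484) [[ 0.4864 -0.3567]
 [ 0.54   -0.3622]
 [ 0.5593 -0.1751]
 [ 0.5057 -0.1696]]
yaw -0.1027285 c [ 0.5228763  -0.26588365] hole [ 0.5299521  -0.19724742] c vial [ 0.5205177 -0.2887624]
[(0.8, array([ 0.5379, -0.2039,  0.032 ]))]
[(0.74, array([ 0.5208, -0.2688,  0.    ])), (0.19, array([ 0.538 , -0.2085,  0.    ]))]
[(0.91, array([ 0.5311, -0.2012,  0.032 ]))]
[0.56299639 0.0607183  0.18123554] 0.2972230532997778
```

View pics/side1.png

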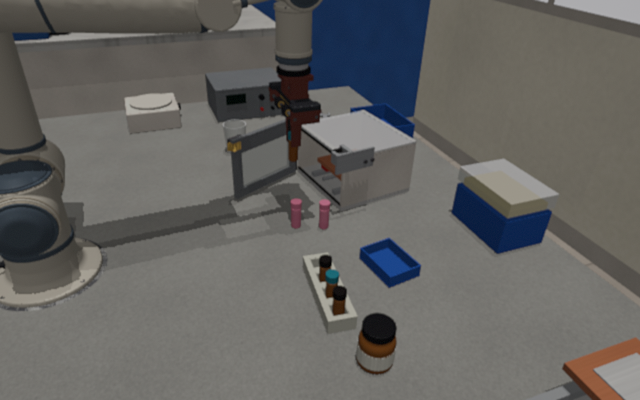

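```bash
python3 -m creep '[{"offset":[0.4,-3,0],"roll":0.12},{"offset":[0.8,-6.5,0],"roll":0.24},{"offset":[1.2,-10,0],"roll":0.36},{"offset":[1.7,-13.5,0],"roll":0.48},{"offset":[2.1,-17,0],"roll":0.6},{"offset":[2.5,-20.5,0],"roll":0.72},{"offset":[2.9,-24,0],"roll":0.84},{"offset":[3.2,-25.8,0],"roll":0.96}]'
python3 -m creep '[{"offset":[0,0,0],"roll":0.12},{"offset":[0,0,0],"roll":0.24},{"offset":[0,0,0],"roll":0.36},{"offset":[0,0,0],"roll":0.48},{"offset":[0,0,0],"roll":0.6},{"offset":[0,0,0],"roll":0.69},{"offset":[0,0,0],"roll":0.715},{"offset":[0,0,0],"roll":0.715}]'
python3 -m creep '[{"offset":[0,0,0],"roll":0},{"offset":[0,0,0],"roll":0}]'
python3 - <<'E'
from h import *
print(ctrl.get_state()['tool_pos'],ctrl.get_state()['eef_rot'])
p=shot('wrist','w3.png')
mk=ctrl.mark_of(p,'rack_hole0'); print([(x['score'],np.array(x['at'])*[640,400],onplane(p,x['at'][0]*640,x['at'][1]*400,.032).round(4)) for x in mk])
E
```

```text
t: 5.75
tool_pos: [0.5306, -0.2005, 0.1812]
eef_rot: [-3.139, -0.002, 2.174]
force: [-1.2, 0.3, -0.1]
opening: 0.287
t: 6.42
tool_pos: [0.5316, -0.197, 0.182]
eef_rot: [-3.139, -0.001, 1.469]
force: [0.8, 0.1, -0.7]
opening: 0.295
t: 6.58
tool_pos: [0.532, -0.1972, 0.183]
eef_rot: [-3.141, -0.0, 1.47]
force: [-0.4, -0.9, -0.4]
opening: 0.291
[ 0.53200503 -0.19715954  0.18299172] [-3.14054100e+00 -3.30321875e-04  1.46976809e+00]
[(0.75, array([318.016, 188.4  ]), array([ 0.5315, -0.1981,  0.032 ]))]
```

View pics/w3.png

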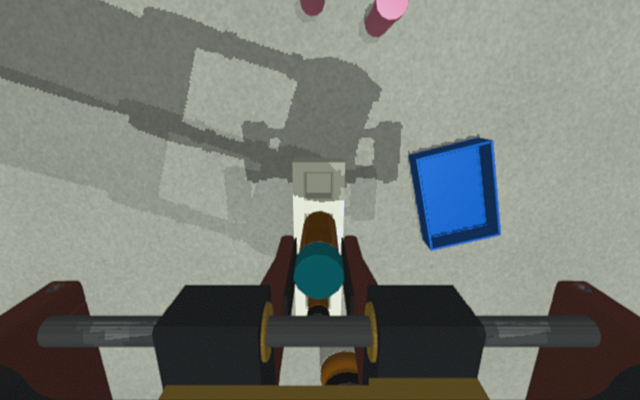

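Run:
```python
from h import *
im=cv2.imread('pics/w3.png')[150:310,260:380]
im=cv2.resize(cv2.convertScaleAbs(im,alpha=1.3),None,fx=5,fy=5*0.7,interpolation=cv2.INTER_LANCZOS4); cv2.imwrite('pics/z3.png',im); print(im.shape)
```

```text
(560, 600, 3)
```

View pics/z3.png

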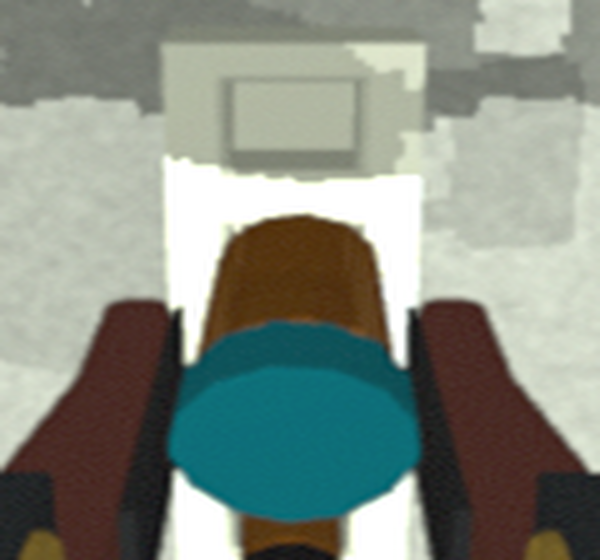

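Run:
```python
from h import *
p=shot('wrist')
s=ctrl.get_state(); print(s['tool_pos'])
print('hole',onplane(p,319,185,.032),'capc',onplane(p,318.8,276.3,.211))
t=s['tool_pos']; y=s['eef_rot'][2]
for X in (t+[0,0,.028],t+[0,0,-.044]): print('proj',proj(p,X))
c=t.copy(); c[2]=.032; print(proj(p,c))
w=cloud(p); m=np.zeros((400,640),bool); m[255:300,290:350]=True
hsv=cv2.cvtColor(p['image'],cv2.COLOR_RGB2HSV)
m&=(hsv[...,0]>80)&(hsv[...,0]<100)&(hsv[...,1]>120)
Q=w[m]; print(np.nanmax(Q[:,2])); t2=Q[Q[:,2]>np.nanmax(Q[:,2])-.004]; print(cv2.minEnclosingCircle(t2[:,:2].astype(np.float32)))
# rack top pts
k=(abs(w[...,2]-.032)<.004); v,u=np.nonzero(k&(np.hypot(w[...,0]-.53,w[...,1]+.197)<.06)); A=w[v,u]
print(len(A),A.min(0),A.max(0), cv2.minAreaRect(A[:,:2].astype(np.float32)))
```

```text
[ 0.53216717 -0.19722326  0.18352946]
hole [ 0.53310202 -0.19470626  0.032     ] capc [ 0.53254193 -0.19628571  0.211     ]
proj (np.float64(318.24746666152635), np.float64(278.56979828950404))
proj (np.float64(318.31786733514286), np.float64(224.98476573535697))
(np.float64(318.3672929846242), np.float64(187.36474165861276))
0.21231153857811982
((0.5322570204734802, -0.19693003594875336), 0.013210663571953773)
2395 [ 0.4994787  -0.25331297  0.02800613] [ 0.56152191 -0.16740642  0.03390569] ((0.53011554479599, -0.21181143820285797), (0.08429824560880661, 0.05507760867476463), 83.91624450683594)
```

```bash
python3 -m creep '[{"offset":[0.1,0,3],"roll":0},{"offset":[0.1,0,6],"roll":0},{"offset":[0.1,0,8.5],"roll":0},{"offset":[0.1,0,9.5],"roll":0},{"offset":[0.1,0,9.5],"roll":0},{"offset":[0.1,0,9.5],"roll":0},{"offset":[0.1,0,9.5],"roll":0}]'
python3 - <<'E'
from h import *
p=shot('wrist','w4.png')
im=p['image'][...,::-1][140:320,250:390]
cv2.imwrite('pics/z4.png',cv2.resize(cv2.convertScaleAbs(im,alpha=1.3),None,fx=4,fy=3.3,interpolation=cv2.INTER_LANCZOS4))
E
```

```text
t: 7.32
tool_pos: [0.5333, -0.1967, 0.0909]
eef_rot: [3.139, 0.001, 1.468]
force: [-1.1, -0.5, -0.2]
opening: 0.293
```

View pics/z4.png

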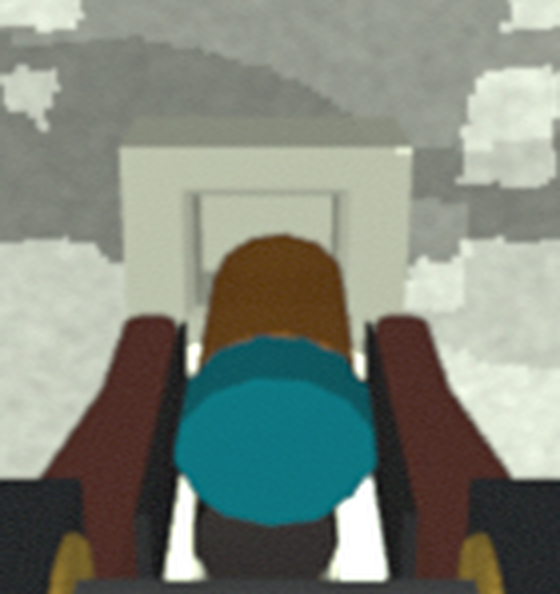

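```bash
python3 -m creep '[{"offset":[0,-0.1,0],"roll":0},{"offset":[0,-0.2,0.3],"roll":0},{"offset":[0,-0.2,0.3],"roll":0},{"offset":[0,-0.2,0.3],"roll":0}]'
python3 - <<'E'
from h import *
s=ctrl.get_state(); print(s['tool_pos'],s['eef_rot'])
p=shot('wrist','w5.png')
im=p['image'][...,::-1][140:320,250:390]
cv2.imwrite('pics/z5.png',cv2.resize(cv2.convertScaleAbs(im,alpha=1.3),None,fx=4,fy=3.3,interpolation=cv2.INTER_LANCZOS4))
f=foc(p); g=cv2.cvtColor(p['image'],cv2.COLOR_RGB2GRAY).astype(int)
for v in (185,190,195,200,205): print(v,g[v,275:362].tolist())
t=s['tool_pos']; print(proj(p,[t[0],t[1],t[2]-.044]), proj(p,[.532,-.196,.032]))
E
```

```text
t: 7.7
tool_pos: [0.5303, -0.1961, 0.0857]
eef_rot: [3.142, 0.0, 1.468]
force: [0.8, 0.5, -0.8]
opening: 0.288
[ 0.53025268 -0.1960687   0.08574169] [3.14150626e+00 4.54072104e-05 1.46780030e+00]
185 [101, 102, 102, 100, 99, 95, 94, 94, 97, 103, 106, 106, 106, 105, 106, 105, 106, 106, 106, 106, 106, 106, 106, 106, 106, 106, 106, 106, 105, 105, 106, 107, 106, 105, 106, 106, 105, 106, 106, 106, 106, 106, 107, 105, 107, 108, 106, 105, 106, 106, 107, 106, 106, 106, 107, 106, 107, 108, 108, 106, 107, 106, 105, 107, 106, 107, 106, 105, 107, 106, 105, 108, 107, 107, 107, 107, 109, 108, 109, 108, 108, 110, 112, 119, 121, 118, 116]
190 [97, 98, 100, 99, 99, 99, 95, 100, 123, 144, 148, 147, 145, 146, 147, 146, 147, 147, 146, 145, 146, 144, 147, 146, 145, 146, 147, 146, 146, 146, 145, 146, 147, 145, 146, 146, 146, 146, 147, 145, 146, 146, 146, 144, 146, 144, 145, 146, 145, 146, 146, 145, 145, 147, 145, 144, 145, 145, 146, 146, 146, 145, 145, 146, 144, 145, 143, 145, 145, 144, 144, 145, 144, 145, 144, 145, 148, 149, 149, 148, 145, 153, 165, 121, 98, 99, 100]
195 [101, 99, 100, 99, 98, 97, 97, 98
[... 691 characters left out ...]
, 127, 126, 127, 125, 125, 127, 128, 134, 142, 145, 145, 145, 146, 144, 143, 144, 146, 145, 146, 145, 144, 145, 145, 131, 105, 95, 96, 94]
205 [100, 99, 100, 99, 96, 98, 96, 98, 108, 140, 150, 146, 145, 147, 146, 146, 146, 146, 146, 147, 146, 146, 147, 145, 137, 127, 121, 105, 110, 141, 147, 145, 145, 146, 144, 145, 144, 144, 146, 144, 145, 145, 146, 145, 146, 145, 145, 145, 144, 145, 145, 145, 145, 145, 144, 145, 145, 145, 144, 144, 146, 141, 115, 103, 122, 132, 135, 141, 145, 146, 144, 143, 145, 146, 145, 145, 145, 145, 146, 145, 145, 143, 132, 122, 119, 118, 119]
(np.float64(318.25448060875635), np.float64(224.91416544167717)) (np.float64(320.538638429164), np.float64(219.81965146070002))
```

View pics/z5.png

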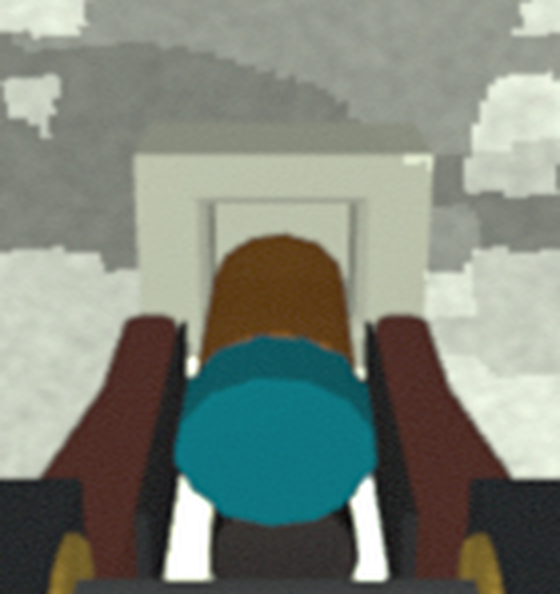

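Run:
```python
from h import *
s=ctrl.get_state(); t=s['tool_pos']; p=shot('wrist')
for d in (.008,.010,.012): print('vial bottom far edge',d,proj(p,[t[0],t[1]+d,t[2]-.044]))
for y in (-.178,-.18,-.182): print('socket far edge',y,proj(p,[.532,y,.032]))
for y in (-.168,-.17,-.172): print('rack end',y,proj(p,[.532,y,.032]))
print('cap top near edge/centre',proj(p,[t[0],t[1]-.013,t[2]+.028]),proj(p,[t[0],t[1]+.013,t[2]+.028]))
```

```text
vial bottom far edge 0.008 (np.float64(317.10609598377584), np.float64(214.63489857973792))
vial bottom far edge 0.01 (np.float64(316.8153142612882), np.float64(212.02942982100978))
vial bottom far edge 0.012 (np.float64(316.52294405157915), np.float64(209.40972786428915))
socket far edge -0.178 (np.float64(318.0301108427666), np.float64(197.20512931477282))
socket far edge -0.18 (np.float64(318.30887780363133), np.float64(199.77066665422657))
socket far edge -0.182 (np.float64(318.58617995696636), np.float64(202.32272313353448))
rack end -0.168 (np.float64(316.61389226363275), np.float64(184.1714411247367))
rack end -0.17 (np.float64(316.90016031659104), np.float64(186.80601222555498))
rack end -0.172 (np.float64(317.1849041235785), np.float64(189.42655544465833))
cap top near edge/centre (np.float64(320.83143789550775), np.float64(300.5224644834834)) (np.float64(315.47032897793343), np.float64(255.218106551775))
```

```bash
python3 -m creep '[{"offset":[0.1,0,0.4],"roll":0},{"offset":[0.1,0,0.8],"roll":0},{"offset":[0.1,0,1.2],"roll":0},{"offset":[0.1,0,1.6],"roll":0},{"offset":[0.1,0,1.6],"roll":0}]'
python3 -m creep '[{"offset":[0,0,0.3],"roll":0},{"offset":[0,0,0.6],"roll":0},{"offset":[0,0,0.9],"roll":0},{"offset":[0,0,0.9],"roll":0}]'
```

```text
t: 8.22
tool_pos: [0.5298, -0.1948, 0.0681]
eef_rot: [-3.139, -0.001, 1.468]
force: [0.0, -0.2, -1.4]
opening: 0.291
t: 8.55
tool_pos: [0.5301, -0.1949, 0.0598]
eef_rot: [-3.14, -0.0, 1.468]
force: [0.1, 0.3, -0.7]
opening: 0.292
```

Vial bottom is inside the socket with no contact force. I'll continue to the floor.

```bash
python3 -m creep '[{"offset":[0,0,0.3],"roll":0},{"offset":[0,0,0.6],"roll":0},{"offset":[0,0,0.8],"roll":0},{"offset":[0,0,0.9],"roll":0},{"offset":[0,0,0.9],"roll":0}]'
python3 - <<'E'
from h import *
s=ctrl.get_state(); print(s['tool_pos'],s['force'])
E
```

```text
t: 8.97
tool_pos: [0.5302, -0.195, 0.0512]
eef_rot: [-3.141, -0.0, 1.468]
force: [-0.6, 0.2, -0.4]
opening: 0.295
[ 0.53021795 -0.1949976   0.05120326] [-0.57647433  0.17343325 -0.44513218]
```

```bash
python3 -m creep '[{"offset":[0,0,0.1],"roll":0},{"offset":[0,0,0.2],"roll":0},{"offset":[0,0,0.2],"roll":0}]'
python3 -m creep '[{"offset":[0,0,0.1],"roll":0},{"offset":[0,0,0.1],"roll":0},{"offset":[0,0,0.1],"roll":0}]'
```

```text
t: 9.22
tool_pos: [0.5307, -0.1952, 0.0502]
eef_rot: [3.141, 0.0, 1.468]
force: [-0.3, 0.5, 2.6]
opening: 0.288
t: 9.47
tool_pos: [0.531, -0.1953, 0.0501]
eef_rot: [3.14, 0.001, 1.468]
force: [-1.1, -0.5, 5.6]
opening: 0.289
```

Contact came at TCP height 0.050, which is the expected floor. Releasing and backing off upward.

```bash
python3 -m creep '[{"offset":[0,0,-0.1],"roll":0},{"offset":[0,0,-0.1],"roll":0},{"offset":[0,0,-0.1],"roll":0},{"offset":[0,0,-0.1],"roll":0},{"offset":[0,0,-0.1],"roll":0}]' 0
python3 -m creep '[{"offset":[0,0,-2],"roll":0},{"offset":[0,0,-5],"roll":0},{"offset":[0,0,-9],"roll":0},{"offset":[0,0,-13],"roll":0},{"offset":[0,0,-17],"roll":0},{"offset":[0,0,-17],"roll":0},{"offset":[0,0,-17],"roll":0}]'
python3 - <<'E'
from h import *
p=shot('wrist','w6.png'); w=cloud(p); hsv=cv2.cvtColor(p['image'],cv2.COLOR_RGB2HSV)
m=((hsv[...,0]>80)&(hsv[...,0]<100)&(hsv[...,1]>120)&(hsv[...,2]>60)).astype(np.uint8)
n,l,st,ce=cv2.connectedComponentsWithStats(m)
for i in range(1,n):
    if st[i,4]>100:
        Q=w[l==i]; z=np.nanpercentile(Q[:,2],90);t=Q[abs(Q[:,2]-z)<.003]
        print(ce[i].round(),z,cv2.minEnclosingCircle(t[:,:2].astype(np.float32)))
p=shot('side','side2.png'); cv2.imwrite('pics/z6.png',cv2.resize(p['image'][230:380,270:430,::-1],None,fx=4,fy=4))
E
```

```text
t: 9.88
tool_pos: [0.5302, -0.195, 0.0492]
eef_rot: [-3.141, -0.0, 1.468]
force: [-0.1, -0.7, 0.1]
opening: 0.5
t: 10.47
tool_pos: [0.5316, -0.1956, 0.2233]
eef_rot: [3.135, 0.002, 1.468]
force: [-0.6, -0.2, -0.4]
opening: 0.5
[317. 186.] 0.07854299941706246 ((0.5316381454467773, -0.19396603107452393), 0.01210078876465559)
[318. 264.] 0.07818063322455995 ((0.5215058326721191, -0.28720948100090027), 0.013244879432022572)
```

View pics/w6.png

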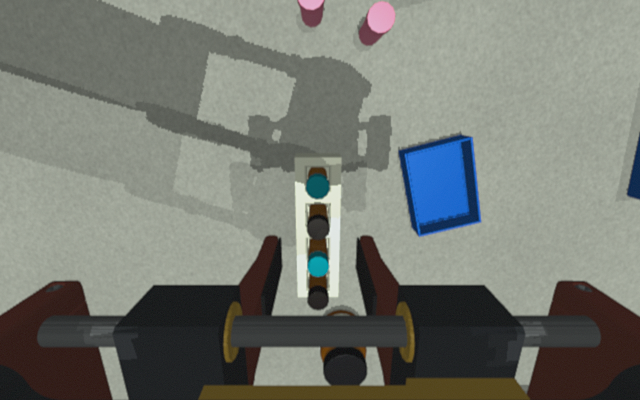

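View pics/z6.png

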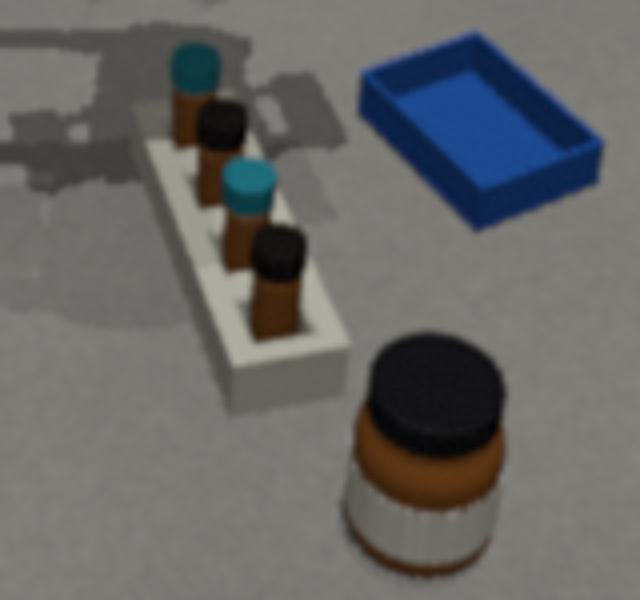

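The vial is seated: its cap top is at 78.5 mm, matching its neighbour at 78.2 mm. Now the geometry of the door and the guard.

Run:
```python
from h import *
p=shot('top','top3.png'); w=cloud(p)
cv2.imwrite('pics/z7.png',cv2.resize(p['image'][75:265,210:350,::-1],None,fx=4.2,fy=3.15,interpolation=cv2.INTER_CUBIC))
X=w.reshape(-1,3); uu=(np.arange(400*640)%640); vv=(np.arange(400*640)//640)
D=X[(uu>225)&(uu<280)&(vv>165)&(vv<262)&(X[:,2]>.166)&(X[:,2]<.19)]
print(len(D)); c=D[:,:2].mean(0); U,S,V=np.linalg.svd(D[:,:2]-c); d=V[0]*np.sign(-V[0][0]); a=(D[:,:2]-c)@d; n=np.array([-d[1],d[0]])
print('door dir',d,'ends',c+a.min()*d,c+a.max()*d,'len',np.ptp(a))
b=(D[:,:2]-c)@n
for lo in np.arange(a.min(),a.max(),.02):
    k=(a>=lo)&(a<lo+.02); print(round(lo,3),k.sum(),(np.percentile(b[k],[5,50,95])*1000).round(1))
# roof rim white front edge and sides
hsv=cv2.cvtColor(p['image'],cv2.COLOR_RGB2HSV)
for u in range(240,312,8):
    col=hsv[150:185,u,2]; print(u,col.tolist())
```

```text
548
door dir [-0.91001068 -0.41458481] ends [0.62449911 0.23133735] [0.42155385 0.13887907] len 0.223014142431656
-0.127 37 [-7.1 -1.3  3.5]
-0.107 41 [-6.5 -1.2  4.3]
-0.087 39 [-6.1 -0.4  4.9]
-0.067 39 [-5.4  0.3  5.7]
-0.047 41 [-4.7  0.9  6.6]
-0.027 40 [-4.3  1.6  6.9]
-0.007 41 [-3.3  2.1  7.7]
0.013 42 [-2.5  3.1  8.5]
0.033 58 [-12.9   1.4   9.1]
0.053 87 [-14.6  -2.2   9.8]
0.073 79 [-13.1   0.5  11.7]
0.093 4 [-2.6 -0.4  3.8]
240 [186, 186, 186, 185, 186, 185, 184, 185, 185, 186, 185, 186, 186, 185, 186, 191, 202, 211, 213, 208, 185, 140, 102, 99, 105, 107, 106, 106, 100, 88, 76, 77, 80, 71, 64]
248 [177, 177, 177, 177, 177, 177, 177, 178, 177, 180, 179, 181, 183, 185, 191, 202, 211, 214, 210, 188, 144, 106, 105, 113, 116, 116, 115, 107, 90, 78, 98, 120, 130, 131, 134]
256 [176, 175, 176, 176, 175, 176, 175, 176, 174, 175, 175, 174, 174, 184, 200, 210, 215, 209, 188, 144, 104, 94, 103, 110, 115, 113, 107, 89, 77, 93, 117, 128, 131, 133, 140]
264 [183, 180, 176, 177, 176, 174, 176, 176, 176, 176, 174, 175, 187, 202, 210, 215, 209, 187, 143, 106, 107, 116, 115, 116, 115, 107
[... 225 characters left out ...]
[177, 177, 177, 176, 177, 176, 178, 175, 174, 175, 188, 202, 212, 215, 209, 184, 140, 101, 102, 111, 115, 115, 116, 108, 90, 78, 96, 119, 129, 130, 131, 136, 142, 144, 143]
288 [177, 177, 177, 177, 177, 177, 176, 175, 175, 187, 202, 211, 214, 208, 185, 139, 107, 108, 115, 117, 117, 115, 109, 88, 76, 92, 113, 127, 130, 134, 139, 142, 143, 142, 142]
296 [177, 177, 177, 177, 177, 175, 174, 175, 185, 200, 211, 214, 208, 185, 139, 98, 91, 93, 100, 110, 114, 108, 88, 74, 84, 110, 123, 127, 131, 137, 141, 143, 144, 141, 142]
304 [185, 185, 185, 186, 184, 186, 186, 191, 202, 211, 213, 208, 184, 141, 106, 109, 117, 117, 117, 115, 107, 88, 77, 94, 114, 123, 125, 130, 135, 140, 145, 146, 144, 144, 142]
```

View pics/z7.png

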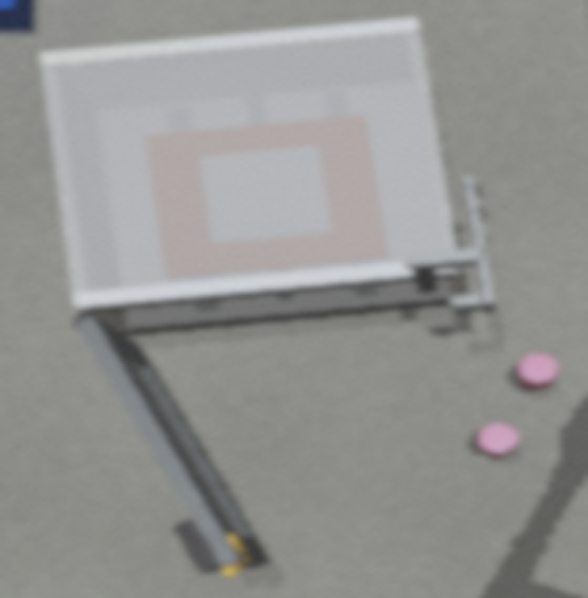

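Run:
```python
from h import *
p=shot('top'); w=cloud(p)
hsv=cv2.cvtColor(p['image'],cv2.COLOR_RGB2HSV)
E=[]
for u in range(236,308,2):
    col=hsv[:,u,2].astype(float); v=150+int(np.argmax(col[150:180])); 
    while col[v]>160: v+=1
    ve=v-1+(col[v-1]-160)/(col[v-1]-col[v]); E.append(onplane(p,u,ve,.15)[:2])
E=np.array(E); c=np.median(E,0); U,S,V=np.linalg.svd(E-E.mean(0)); y=V[0]*np.sign(V[0][1]); r=(E-E.mean(0))@V[1]
print('front edge dir (enc y)',y,'yaw',np.arctan2(-y[0],y[1]),'res',r.std(),'mid',E.mean(0))
yaw=np.arctan2(-y[0],y[1]); ex=np.array([np.cos(yaw),np.sin(yaw)])
# side edges: rows -> left, right edge
L=[];Rr=[]
for v in range(100,160,3):
    row=hsv[v,:,2].astype(float)
    u=205
    sat=hsv[v,:,1]
    g=np.diff(row[205:250]); i=205+int(np.argmax(g)); L.append(onplane(p,i+.5,v,.15)[:2])
    g=np.diff(row[290:335]); i=290+int(np.argmin(g)); Rr.append(onplane(p,i+.5,v,.15)[:2])
L=np.array(L);Rr=np.array(Rr)
print('left y', ((L-E.mean(0))@y).round(4)); print('right y',((Rr-E.mean(0))@y).round(4))
X=w.reshape(-1,3); uu=(np.arange(400*640)%640); vv=(np.arange(400*640)//640)
D=X[(uu>225)&(uu<280)&(vv>165)&(vv<262)&(X[:,2]>.166)&(X[:,2]<.19)][:,:2]
d0=np.array([-.91,-.4146]); c0=np.array([.62449911,.23133735]); a=(D-c0)@d0; D=D[(a>.005)&(a<.155)]
c=D.mean(0); U,S,V=np.linalg.svd(D-c); d=V[0]*np.sign(-V[0][0]); print('door dir',d,'c',c, 'thick',np.ptp((D-c)@V[1]))
# angle: -y enc rotated clockwise by q
my=-y; ang=np.arctan2(my[1],my[0])-np.arctan2(d[1],d[0]); print('q',(ang+np.pi)%(2*np.pi)-np.pi)
```

```text
front edge dir (enc y) [-0.14572311  0.98932541] yaw 0.1462438430460275 res 0.00014688519167625096 mid [0.65495304 0.13128329]
left y [0.115  0.1158 0.114  0.1148 0.1156 0.1138 0.1146 0.1154 0.1136 0.1144
 0.1152 0.1134 0.1142 0.115  0.1132 0.114  0.1148 0.1156 0.1138 0.1146]
right y [-0.1261 -0.1251 -0.1267 -0.1257 -0.1247 -0.1263 -0.1253 -0.1243 -0.1259
 -0.1249 -0.1265 -0.1255 -0.1426 -0.1261 -0.1251 -0.1267 -0.1257 -0.1247
 -0.1417 -0.1433]
door dir [-0.89547452 -0.44511277] c [0.55112907 0.19714453] thick 0.013120087473369539
q 1.2557399759513626
```

```bash
python3 -m creep '[{"offset":[3,-0.7,0],"roll":0},{"offset":[7,-1.6,0],"roll":0},{"offset":[11,-2.5,0],"roll":0},{"offset":[15,-3.4,0],"roll":0},{"offset":[19,-4.3,0],"roll":0},{"offset":[23,-5.2,0],"roll":0},{"offset":[27,-6.1,0],"roll":0},{"offset":[31,-7,0],"roll":0}]' 1 12
python3 -m creep '[{"offset":[4,-0.9,0],"roll":-0.12},{"offset":[8,-1.8,0],"roll":-0.24},{"offset":[9.2,-2.1,0],"roll":-0.36},{"offset":[9.2,-2.1,0],"roll":-0.48},{"offset":[9.2,-2.1,0],"roll":-0.56},{"offset":[9.2,-2.1,0],"roll":-0.56},{"offset":[9.2,-2.1,0],"roll":-0.56}]'
python3 - <<'E'
from h import *
print(ctrl.get_state()['tool_pos'],ctrl.get_state()['eef_rot'],ctrl.get_state()['opening'])
p=shot('wrist','w8.png'); w=cloud(p)
p=shot('top','top4.png'); w=cloud(p).reshape(-1,3)
O=np.array([.6558,.1258]); ex=np.array([.9893,.1457]); ey=np.array([-.1457,.9893])
X=(w[:,:2]-O)@ex; Y=(w[:,:2]-O)@ey
k=(X>-.05)&(X<.08)&(Y>-.16)&(Y<-.08); print('strike zmax',np.nanpercentile(w[k,2],[50,90,98,100]))
E
```

```text
t: 11.33
tool_pos: [0.4914, 0.1222, 0.2177]
eef_rot: [-3.139, 0.001, 1.468]
force: [0.2, 0.5, -0.1]
opening: 0.005
t: 11.92
tool_pos: [0.4808, 0.214, 0.2181]
eef_rot: [-3.139, -0.0, 2.025]
force: [0.0, 1.1, 1.1]
opening: 0.007
[0.48077579 0.21403866 0.21806579] [-3.13898510e+00 -2.20784021e-04  2.02530737e+00] 0.00654826403713734
strike zmax [0.01427646 0.1700791  0.17386236 0.17777383]
```

View pics/w8.png

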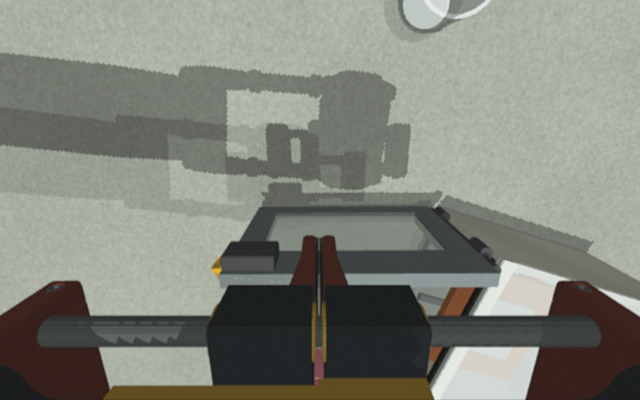

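Run:
```python
from h import *
s=ctrl.get_state(); t=s['tool_pos']; p=shot('wrist'); w=cloud(p)
for u in (290,360,380,420):
    c=w[195:300,u]; k=(c[:,2]>.05)&(c[:,2]<.185); c=c[k]
    # local tool coordinates: along n
    y=s['eef_rot'][2]; n=np.array([np.cos(y),np.sin(y)]); tt=np.array([np.sin(y),-np.cos(y)])
    print(u,[(round(float(q[2]),3),round(float((q[:2]-t[:2])@n*1000),1),round(float((q[:2]-t[:2])@tt*1000),1)) for q in c[::5]])
```

```text
290 [(0.051, -43.6, -33.1), (0.066, -43.6, -31.7), (0.08, -44.0, -30.5), (0.095, -43.2, -29.1), (0.106, -43.6, -28.1), (0.116, -44.1, -27.2), (0.135, -40.2, -25.4), (0.145, -40.1, -24.5), (0.153, -40.2, -23.8), (0.162, -39.8, -22.9), (0.17, -39.7, -22.2), (0.175, -41.5, -21.9), (0.174, -46.2, -22.0)]
360 [(0.051, -42.4, 48.1), (0.065, -43.1, 46.3), (0.08, -43.0, 44.4), (0.092, -43.6, 42.9), (0.106, -42.7, 41.0), (0.116, -43.5, 39.8), (0.127, -43.0, 38.2), (0.143, -40.0, 36.1), (0.153, -39.3, 34.7), (0.162, -39.0, 33.5), (0.169, -39.8, 32.7), (0.174, -41.0, 32.1), (0.174, -45.3, 32.2), (0.176, -48.8, 32.2)]
380 [(0.053, -42.7, 70.9), (0.068, -43.1, 68.1), (0.082, -42.9, 65.3), (0.095, -43.2, 62.9), (0.108, -42.7, 60.3), (0.121, -42.8, 57.8), (0.139, -39.3, 54.2), (0.148, -39.5, 52.5), (0.156, -39.6, 50.9), (0.164, -39.7, 49.3), (0.172, -39.8, 47.9), (0.175, -42.5, 47.5), (0.174, -47.1, 47.8)]
420 [(0.052, -39.6, 117.1), (0.059, -43.0, 115.2), (0.075, -42.7, 110.2), (0.087, -43.4, 106.4), (0.101, -42.9, 101.9), (0.113, -42.8, 98.1), (0.123, -42.9, 94.7), (0.141, -39.1, 88.7), (0.149, -39.6, 86.1), (0.158, -39.5, 83.3), (0.165, -39.9, 80.9), (0.174, -39.1, 78.0), (0.174, -43.9, 78.7), (0.174, -48.9, 79.1)]
```

```bash
python3 -m creep '[{"offset":[0,0,3],"roll":0},{"offset":[-0.3,0,6],"roll":0},{"offset":[-0.8,0,8.5],"roll":0},{"offset":[-1.3,0,9.8],"roll":0},{"offset":[-1.7,0,9.8],"roll":0},{"offset":[-2.0,0,9.8],"roll":0},{"offset":[-2.0,0,9.8],"roll":0}]'
cat > arc.py <<'E'
import sys
from h import *
# usage: arc.py q1 q2 ... : prints tool offsets (cm) and roll from current measured pose
H=np.array([.6351,.2379]); yaw0=.1462; r=.148; off=.016
def tcp(q,off=off):
    a=yaw0-np.pi/2-q; d=np.array([np.cos(a),np.sin(a)]); b=yaw0+np.pi-q; n=np.array([np.cos(b),np.sin(b)])
    return H+r*d+off*n, b
s=ctrl.get_state(); t=s['tool_pos'][:2]; y=s['eef_rot'][2]; y=y%(2*np.pi)
print('t',s['t'],'pos',s['tool_pos'].round(4),'yaw',round(y,3),'F',s['force'].round(2))
b=yaw0+np.pi-y; print('yaw-implied q',round(b,3))
v=t-H
from scipy.optimize import minimize_scalar
qq=np.linspace(-.1,1.4,1501); q0=qq[np.argmin([np.linalg.norm(tcp(q)[0]-t) for q in qq])]; print('pos-implied q',q0)
R2=np.array([[np.cos(y),np.sin(y)],[np.sin(y),-np.cos(y)]])
for q in map(float,sys.argv[1:]):
    P,b=tcp(q); print(q,(R2@(P-t)*100).round(2),'roll',round(y-b,3))
E
python3 arc.py 1.25 1.2 1.15 1.1 1.05 1.0 .95 .9 .85
```

```text
t: 12.65
tool_pos: [0.4912, 0.1958, 0.1237]
eef_rot: [3.139, 0.001, 2.026]
force: [-0.1, 0.1, 0.6]
opening: 0.003
t 12.65 pos [0.4912 0.1958 0.1237] yaw 2.026 F [-0.12  0.06  0.62]
yaw-implied q 1.261
pos-implied q 1.325
1.25 [-1.12 -0.04] roll -0.011
1.2 [-1.86 -0.1 ] roll -0.061
1.15 [-2.61 -0.11] roll -0.111
1.1 [-3.35 -0.09] roll -0.161
1.05 [-4.09 -0.03] roll -0.211
1.0 [-4.83  0.06] roll -0.261
0.95 [-5.56  0.2 ] roll -0.311
0.9 [-6.29  0.36] roll -0.361
0.85 [-7.    0.57] roll -0.411
```

```bash
python3 -m creep '[{"offset":[-0.5,0,0],"roll":0},{"offset":[-0.9,0,0],"roll":0},{"offset":[-1.2,-0.1,0],"roll":-0.01},{"offset":[-1.5,-0.1,0],"roll":-0.03},{"offset":[-1.9,-0.1,0],"roll":-0.06},{"offset":[-2.6,-0.1,0],"roll":-0.11},{"offset":[-3.3,-0.1,0],"roll":-0.16},{"offset":[-4.1,0,0],"roll":-0.21}]'
python3 arc.py 1 .95 .9 .85 .8 .75 .7 .65 .6
```

```text
t: 13.32
tool_pos: [0.5083, 0.1592, 0.1223]
eef_rot: [3.141, 0.0, 2.241]
force: [-0.6, -0.2, 0.8]
opening: 0.004
t 13.3167 pos [0.5083 0.1592 0.1223] yaw 2.241 F [-0.61 -0.21  0.82]
yaw-implied q 1.047
pos-implied q 1.0539999999999998
1.0 [-0.8  -0.04] roll -0.047
0.95 [-1.55 -0.06] roll -0.097
0.9 [-2.29 -0.05] roll -0.147
0.85 [-3.03 -0.  ] roll -0.197
0.8 [-3.77  0.08] roll -0.247
0.75 [-4.51  0.2 ] roll -0.297
0.7 [-5.23  0.36] roll -0.347
0.65 [-5.95  0.55] roll -0.397
0.6 [-6.66  0.78] roll -0.447
```

```bash
python3 -m creep '[{"offset":[-0.8,0,0],"roll":-0.05},{"offset":[-1.5,-0.1,0],"roll":-0.1},{"offset":[-2.3,-0.1,0],"roll":-0.15},{"offset":[-3,0,0],"roll":-0.2},{"offset":[-3.8,0.1,0],"roll":-0.25},{"offset":[-4.5,0.2,0],"roll":-0.3},{"offset":[-5.2,0.4,0],"roll":-0.35},{"offset":[-6,0.6,0],"roll":-0.4}]'
python3 arc.py .6 .55 .5 .45 .4 .36 .33 .3
python3 - <<'E'
from h import *
p=shot('wrist','w9.png')
E
```

```text
t: 13.98
tool_pos: [0.5504, 0.1157, 0.1222]
eef_rot: [3.141, 0.0, 2.641]
force: [-0.1, 0.0, 0.7]
opening: 0.005
t 13.9833 pos [0.5504 0.1157 0.1222] yaw 2.641 F [-0.09  0.    0.67]
yaw-implied q 0.647
pos-implied q 0.645
0.6 [-0.66 -0.07] roll -0.047
0.55 [-1.41 -0.1 ] roll -0.097
0.5 [-2.15 -0.09] roll -0.147
0.45 [-2.89 -0.04] roll -0.197
0.4 [-3.63  0.05] roll -0.247
0.36 [-4.22  0.14] roll -0.287
0.33 [-4.66  0.23] roll -0.317
0.3 [-5.1   0.33] roll -0.347
```

View pics/w9.png

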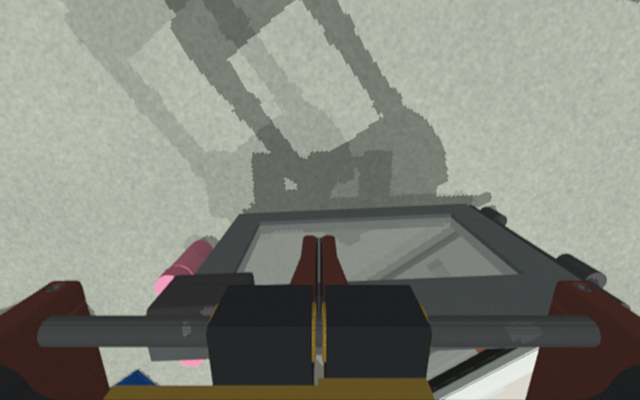

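```bash
python3 -m creep '[{"offset":[-0.7,-0.1,0],"roll":-0.05},{"offset":[-1.4,-0.1,0],"roll":-0.1},{"offset":[-2.1,-0.1,0],"roll":-0.15},{"offset":[-2.8,0,0],"roll":-0.19},{"offset":[-3.4,0,0],"roll":-0.23},{"offset":[-3.9,0.1,0],"roll":-0.265},{"offset":[-4.4,0.2,0],"roll":-0.3},{"offset":[-4.8,0.3,0],"roll":-0.33}]'
python3 arc.py .3 .28 .26 .24 .22 .2 .19 .18 .16
```

```text
t: 14.7
tool_pos: [0.5937, 0.0952, 0.122]
eef_rot: [-3.142, 0.0, 2.968]
force: [-0.3, -0.0, -0.2]
opening: 0.002
t 14.7 pos [0.5937 0.0952 0.122 ] yaw 2.968 F [-0.29 -0.03 -0.22]
yaw-implied q 0.319
pos-implied q 0.32099999999999995
0.3 [-0.3  -0.06] roll -0.019
0.28 [-0.6  -0.09] roll -0.039
0.26 [-0.9 -0.1] roll -0.059
0.24 [-1.2  -0.11] roll -0.079
0.22 [-1.49 -0.12] roll -0.099
0.2 [-1.79 -0.12] roll -0.119
0.19 [-1.94 -0.12] roll -0.129
0.18 [-2.09 -0.11] roll -0.139
0.16 [-2.39 -0.1 ] roll -0.159
```

```bash
python3 -m creep '[{"offset":[-0.3,-0.1,0],"roll":-0.02},{"offset":[-0.6,-0.1,0],"roll":-0.04},{"offset":[-0.9,-0.1,0],"roll":-0.06},{"offset":[-1.2,-0.1,0],"roll":-0.08},{"offset":[-1.5,-0.1,0],"roll":-0.1},{"offset":[-1.8,-0.1,0],"roll":-0.12},{"offset":[-2.0,-0.1,0],"roll":-0.135},{"offset":[-2.1,-0.1,0],"roll":-0.14}]'
python3 arc.py .16 .14 .12 .10 .09 .08 .07 .06 .05 .04 .03 .02 .01 0
```

```text
t: 15.37
tool_pos: [0.6142, 0.0908, 0.1215]
eef_rot: [-3.142, -0.0, 3.109]
force: [-1.6, 0.1, 0.1]
opening: 0.005
t 15.3667 pos [0.6142 0.0908 0.1215] yaw 3.109 F [-1.57  0.12  0.06]
yaw-implied q 0.179
pos-implied q 0.17900000000000002
0.16 [-0.28 -0.06] roll -0.019
0.14 [-0.58 -0.08] roll -0.039
0.12 [-0.88 -0.1 ] roll -0.059
0.1 [-1.17 -0.11] roll -0.079
0.09 [-1.32 -0.11] roll -0.089
0.08 [-1.47 -0.12] roll -0.099
0.07 [-1.62 -0.12] roll -0.109
0.06 [-1.77 -0.12] roll -0.119
0.05 [-1.92 -0.11] roll -0.129
0.04 [-2.07 -0.11] roll -0.139
0.03 [-2.22 -0.1 ] roll -0.149
0.02 [-2.37 -0.1 ] roll -0.159
0.01 [-2.51 -0.09] roll -0.169
0.0 [-2.66 -0.08] roll -0.179
```

```bash
for i in 1; do python3 -m creep '[{"offset":[-0.1,0,0],"roll":-0.007},{"offset":[-0.2,0,0],"roll":-0.014},{"offset":[-0.3,-0.1,0],"roll":-0.02},{"offset":[-0.4,-0.1,0],"roll":-0.027},{"offset":[-0.5,-0.1,0],"roll":-0.034},{"offset":[-0.5,-0.1,0],"roll":-0.034}]'; done; python3 arc.py
```

```text
t: 15.87
tool_pos: [0.6188, 0.0895, 0.1216]
eef_rot: [-3.141, -0.001, -3.141]
force: [-2.3, -0.4, 0.9]
opening: 0.005
t 15.8667 pos [0.6188 0.0895 0.1216] yaw 3.142 F [-2.27 -0.37  0.93]
yaw-implied q 0.146
pos-implied q 0.148
```

```bash
python3 -m creep '[{"offset":[-0.1,0,0],"roll":-0.007},{"offset":[-0.2,0,0],"roll":-0.014},{"offset":[-0.3,0,0],"roll":-0.02},{"offset":[-0.3,0,0],"roll":-0.02}]';  python3 arc.py
```

```text
t: 16.2
tool_pos: [0.6219, 0.0894, 0.1216]
eef_rot: [-3.141, -0.0, -3.121]
force: [-3.4, -1.9, 1.1]
opening: 0.006
t 16.2 pos [0.6219 0.0894 0.1216] yaw 3.162 F [-3.41 -1.89  1.13]
yaw-implied q 0.126
pos-implied q 0.127
```

```bash
python3 -m creep '[{"offset":[-0.1,0,0],"roll":-0.007},{"offset":[-0.2,0,0],"roll":-0.014},{"offset":[-0.3,0,0],"roll":-0.02},{"offset":[-0.3,0,0],"roll":-0.02}]';  python3 arc.py
```

```text
t: 16.53
tool_pos: [0.6251, 0.0896, 0.1216]
eef_rot: [-3.141, 0.0, -3.101]
force: [-2.8, -2.5, 0.4]
opening: 0.007
t 16.5333 pos [0.6251 0.0896 0.1216] yaw 3.182 F [-2.78 -2.51  0.41]
yaw-implied q 0.106
pos-implied q 0.10600000000000001
```

```bash
python3 -m creep '[{"offset":[-0.1,0,0],"roll":-0.007},{"offset":[-0.2,0,0],"roll":-0.014},{"offset":[-0.2,0,0],"roll":-0.014}]';  python3 arc.py
```

```text
t: 16.78
tool_pos: [0.6264, 0.0895, 0.1216]
eef_rot: [-3.141, -0.002, -3.087]
force: [-5.7, -1.7, 2.0]
opening: 0.001
t 16.7833 pos [0.6264 0.0895 0.1216] yaw 3.196 F [-5.75 -1.72  2.04]
yaw-implied q 0.092
pos-implied q 0.097
```

```bash
python3 -m creep '[{"offset":[-0.05,0,0],"roll":-0.003},{"offset":[-0.1,0,0],"roll":-0.007},{"offset":[-0.1,0,0],"roll":-0.007}]';  python3 arc.py
```

```text
t: 17.03
tool_pos: [0.627, 0.0895, 0.1216]
eef_rot: [-3.141, -0.003, -3.08]
force: [-7.5, -3.0, 2.7]
opening: 0.006
t 17.0333 pos [0.627  0.0895 0.1216] yaw 3.203 F [-7.54 -3.05  2.73]
yaw-implied q 0.085
pos-implied q 0.093
```

```bash
python3 -m creep '[{"offset":[-0.05,0,0],"roll":-0.003},{"offset":[-0.1,0,0],"roll":-0.007},{"offset":[-0.1,0,0],"roll":-0.007}]';  python3 arc.py
```

```text
t: 17.28
tool_pos: [0.6277, 0.0894, 0.1216]
eef_rot: [-3.141, -0.003, -3.073]
force: [-9.2, -4.2, 3.0]
opening: 0.002
t 17.2833 pos [0.6277 0.0894 0.1216] yaw 3.21 F [-9.16 -4.24  3.  ]
yaw-implied q 0.078
pos-implied q 0.089
```

```bash
python3 -m creep '[{"offset":[-0.03,-0.05,0],"roll":-0.003},{"offset":[-0.05,-0.1,0],"roll":-0.005},{"offset":[-0.05,-0.1,0],"roll":-0.005}]';  python3 arc.py
```

```text
t: 17.53
tool_pos: [0.6279, 0.0894, 0.1216]
eef_rot: [3.141, -0.004, -3.067]
force: [-10.2, -1.0, 3.0]
opening: 0.002
t 17.5333 pos [0.6279 0.0894 0.1216] yaw 3.216 F [-10.19  -1.03   3.04]
yaw-implied q 0.072
pos-implied q 0.087
```

```bash
python3 -m creep '[{"offset":[-0.05,0,0],"roll":-0.003},{"offset":[-0.07,0,0],"roll":-0.005},{"offset":[-0.07,0,0],"roll":-0.005}]';  python3 arc.py
```

```text
t: 17.78
tool_pos: [0.6284, 0.0894, 0.1216]
eef_rot: [3.141, -0.004, -3.062]
force: [-11.5, -1.3, 3.8]
opening: 0.004
t 17.7833 pos [0.6284 0.0894 0.1216] yaw 3.221 F [-11.5   -1.33   3.83]
yaw-implied q 0.067
pos-implied q 0.08299999999999999
```

```bash
python3 -m creep '[{"offset":[-0.03,0,0],"roll":0},{"offset":[-0.06,0,0],"roll":0},{"offset":[-0.06,0,0],"roll":0}]';  python3 arc.py
```

```text
t: 18.03
tool_pos: [0.6288, 0.0894, 0.1216]
eef_rot: [3.141, -0.005, -3.062]
force: [-12.9, -1.6, 3.6]
opening: 0.002
t 18.0333 pos [0.6288 0.0894 0.1216] yaw 3.221 F [-12.85  -1.62   3.6 ]
yaw-implied q 0.067
pos-implied q 0.08099999999999999
```

```bash
python3 -m creep '[{"offset":[-0.03,0,0],"roll":0},{"offset":[-0.06,0,0],"roll":0},{"offset":[-0.06,0,0],"roll":0}]';  python3 arc.py
```

```text
t: 18.28
tool_pos: [0.6294, 0.0894, 0.1216]
eef_rot: [3.141, -0.005, -3.062]
force: [-13.1, -1.7, 4.3]
opening: 0.004
t 18.2833 pos [0.6294 0.0894 0.1216] yaw 3.221 F [-13.09  -1.68   4.29]
yaw-implied q 0.067
pos-implied q 0.07699999999999999
```

```bash
python3 -m creep '[{"offset":[-0.03,0,0],"roll":0},{"offset":[-0.05,0,0],"roll":0},{"offset":[-0.05,0,0],"roll":0}]';  python3 arc.py
```

```text
t: 18.53
tool_pos: [0.6297, 0.0895, 0.1216]
eef_rot: [3.141, -0.005, -3.062]
force: [-13.4, -1.4, 3.8]
opening: 0.008
t 18.5333 pos [0.6297 0.0895 0.1216] yaw 3.221 F [-13.4   -1.45   3.84]
yaw-implied q 0.067
pos-implied q 0.07500000000000001
```

```bash
python3 -m creep '[{"offset":[-0.03,0,0],"roll":0},{"offset":[-0.05,0,0],"roll":0},{"offset":[-0.05,0,0],"roll":0}]';  python3 arc.py
python3 - <<'E'
from h import *
p=shot('side','side3.png'); cv2.imwrite('pics/z8.png',cv2.resize(p['image'][100:230,220:420,::-1],None,fx=4,fy=4,interpolation=cv2.INTER_CUBIC))
p=shot('top','top5.png'); cv2.imwrite('pics/z9.png',cv2.resize(p['image'][140:200,220:350,::-1],None,fx=6,fy=6,interpolation=cv2.INTER_CUBIC))
E
```

```text
t: 18.78
tool_pos: [0.63, 0.0895, 0.1216]
eef_rot: [3.141, -0.006, -3.062]
force: [-13.9, -2.1, 4.5]
opening: 0.007
t 18.7833 pos [0.63   0.0895 0.1216] yaw 3.221 F [-13.85  -2.13   4.45]
yaw-implied q 0.067
pos-implied q 0.07300000000000001
```

View pics/z8.png

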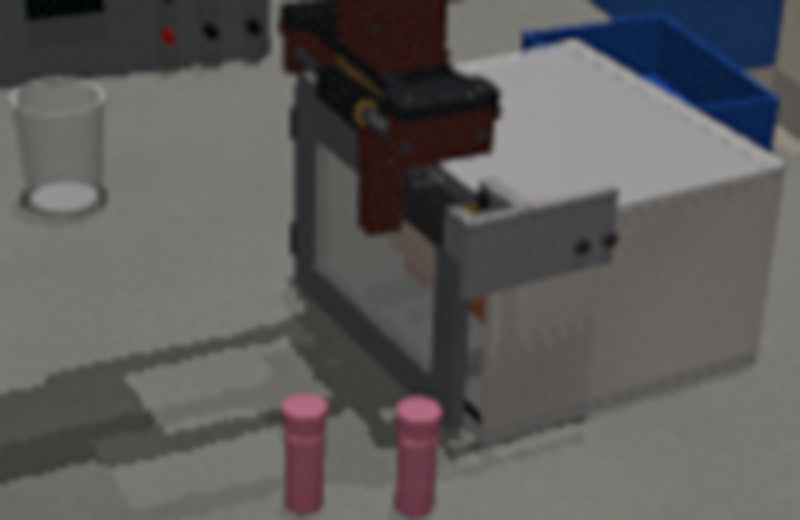

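View pics/z9.png

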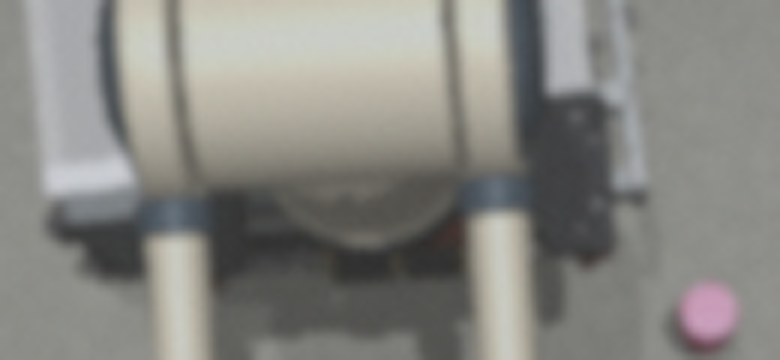

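```bash
python3 -m creep '[{"offset":[-0.03,0,0],"roll":0},{"offset":[-0.05,0,0],"roll":0},{"offset":[-0.05,0,0],"roll":0},{"offset":[-0.05,0,0],"roll":0}]';  python3 arc.py
```

```text
t: 19.22
tool_pos: [0.6303, 0.0895, 0.1216]
eef_rot: [3.141, -0.006, -3.062]
force: [-15.4, -1.8, 5.1]
opening: 0.003
t 19.2167 pos [0.6303 0.0895 0.1216] yaw 3.221 F [-15.42  -1.78   5.09]
yaw-implied q 0.067
pos-implied q 0.07100000000000001
```

```bash
python3 -m creep '[{"offset":[-0.03,0,0],"roll":0},{"offset":[-0.05,0,0],"roll":0},{"offset":[-0.05,0,0],"roll":0},{"offset":[-0.05,0,0],"roll":0}]';  python3 arc.py
```

```text
t: 19.55
tool_pos: [0.6306, 0.0895, 0.1216]
eef_rot: [3.141, -0.007, -3.062]
force: [-15.7, -1.7, 5.3]
opening: 0.005
t 19.55 pos [0.6306 0.0895 0.1216] yaw 3.221 F [-15.66  -1.71   5.34]
yaw-implied q 0.067
pos-implied q 0.069
```

```bash
python3 -m creep '[{"offset":[-0.03,0,0],"roll":0},{"offset":[-0.04,0,0],"roll":0},{"offset":[-0.04,0,0],"roll":0},{"offset":[-0.04,0,0],"roll":0}]';  python3 arc.py
```

```text
t: 19.88
tool_pos: [0.6307, 0.0895, 0.1216]
eef_rot: [3.141, -0.007, -3.062]
force: [-18.3, -3.1, 5.5]
opening: 0.006
t 19.8833 pos [0.6307 0.0895 0.1216] yaw 3.221 F [-18.28  -3.08   5.49]
yaw-implied q 0.067
pos-implied q 0.068
```

```bash
python3 -m creep '[{"offset":[0.1,0,0],"roll":0},{"offset":[0.2,0,0],"roll":0},{"offset":[0.3,0,0],"roll":0},{"offset":[0.4,0,0],"roll":0},{"offset":[0.5,0,0],"roll":0},{"offset":[0.5,0,0],"roll":0}]';  python3 arc.py
```

```text
t: 20.38
tool_pos: [0.6293, 0.0892, 0.1218]
eef_rot: [3.141, 0.002, -3.063]
force: [0.0, 0.7, 1.0]
opening: 0.006
t 20.3833 pos [0.6293 0.0892 0.1218] yaw 3.22 F [0.01 0.72 0.97]
yaw-implied q 0.068
pos-implied q 0.07799999999999999
```

Force fell to zero after only 1.4 mm of back-off, where it had been 13 N on the way in. That means the latch is holding the door. I'll retreat and check.

```bash
python3 -m creep '[{"offset":[0.5,0,0],"roll":0},{"offset":[1.5,0,0],"roll":0},{"offset":[3,0,0],"roll":0},{"offset":[5,0,0],"roll":0},{"offset":[8,0,-1],"roll":0},{"offset":[11,0,-4],"roll":0},{"offset":[13,0,-7],"roll":0},{"offset":[14,0,-9],"roll":0}]'
python3 -m creep '[{"offset":[0,3,0],"roll":0},{"offset":[0,7,0],"roll":0},{"offset":[0,11,0],"roll":0},{"offset":[0,15,0],"roll":0},{"offset":[0,19,0],"roll":0},{"offset":[0,22,0],"roll":0},{"offset":[0,22,0],"roll":0},{"offset":[0,22,0],"roll":0}]'
python3 - <<'E'
from h import *
s=ctrl.get_state(); print(s['t'],s['tool_pos'],s['force'])
p=shot('side','side4.png'); cv2.imwrite('pics/z10.png',cv2.resize(p['image'][100:280,220:420,::-1],None,fx=3.3,fy=3.3,interpolation=cv2.INTER_CUBIC))
p=shot('top','top6.png'); w=cloud(p).reshape(-1,3); uu=(np.arange(400*640)%640); vv=(np.arange(400*640)//640)
cv2.imwrite('pics/z11.png',cv2.resize(p['image'][75:265,210:470,::-1],None,fx=3,fy=3,interpolation=cv2.INTER_CUBIC))
k=(uu>228)&(uu<300)&(vv>160)&(vv<200)&(w[:,2]>.166)&(w[:,2]<.185); D=w[k][:,:2]; print(len(D))
if len(D)>50:
    c=D.mean(0); d=np.linalg.svd(D-c)[2][0]; d=d*np.sign(-d[1]); print('door q',-1.4246-np.arctan2(d[1],d[0]))
E
```

```text
t: 21.05
tool_pos: [0.4877, 0.078, 0.215]
eef_rot: [3.141, 0.004, -3.063]
force: [-0.8, 0.4, 0.6]
opening: 0.007
t: 21.72
tool_pos: [0.4716, 0.2985, 0.2113]
eef_rot: [-3.141, -0.0, -3.06]
force: [0.0, -0.3, -0.2]
opening: 0.01
21.7167 [0.4715799  0.29846949 0.21128943] [ 0.01614425 -0.30872608 -0.2450612 ]
367
door q 0.027390741119829753
```

View pics/z10.png

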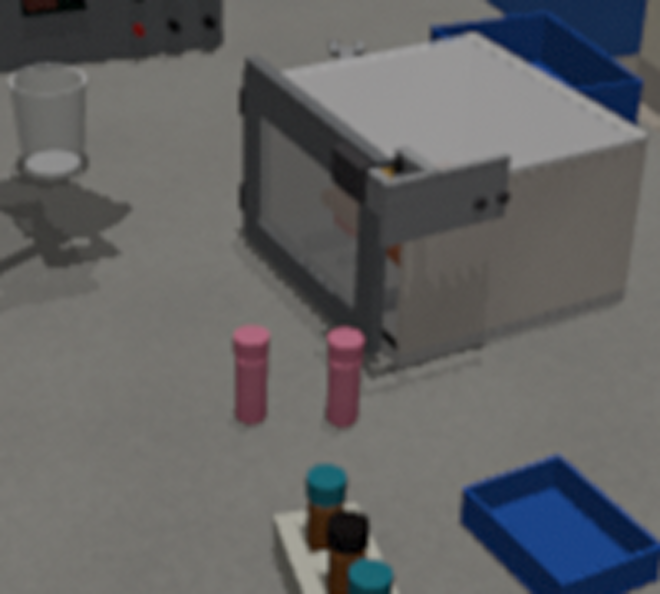

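View pics/z11.png

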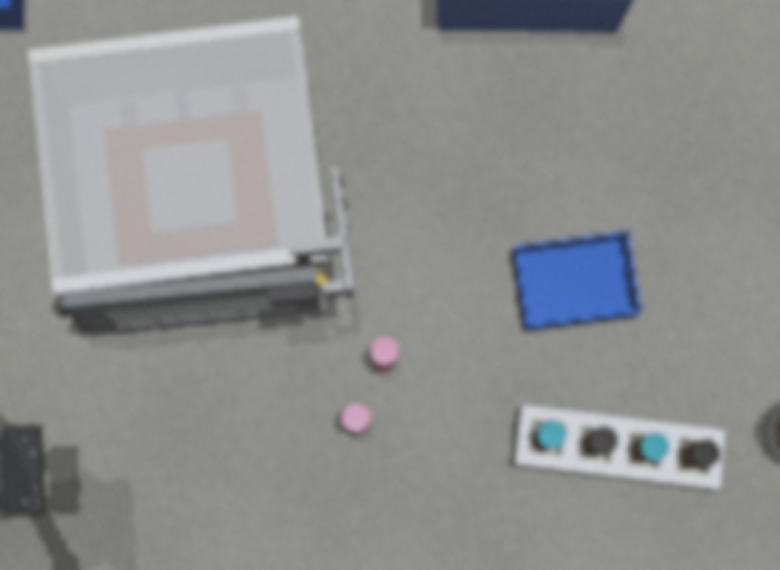

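The door is shut, with the brass bolt behind the strike at (320,278) in the top crop. The vial is in the first socket, at (551,435).

Run:
```python
from h import *
s=ctrl.get_state(); print(s['t'],s['qvel'].round(3)); print(ctrl.hand_in())
```

```text
21.8167 [-0.021 -0.011  0.006  0.003  0.     0.001]
the job is handed in; nothing more can be done
None
```

I seated the vial in the rack's empty socket, then pushed the door shut until its latch held. I handed the job in at about 21.8 s of the 72 s allowed.

- **Vial:** it touched the socket floor at the expected height. Its cap top measured 78.5 mm, against 78.2 mm for the seated neighbour I compared it with.
- **Door:** I pushed in small steps. The highest reading was 18.3 N along the push, about 19.3 N in total, so the margin under 20 N was small. These are end-of-call readings with about 1 N of noise, so I can't rule out brief higher values between them.
- **Latch:** on back-off the force fell to zero within 1.4 mm, at a spot where it had been 13 N on the way in. With the arm well clear, the pictures show the door shut and the brass bolt behind the strike.
- **Door angle:** the top camera put it at about 0.03 rad, within the 0 to 0.068 rest range. My estimate from the arm's position while pushing was higher, about 0.07, probably from a small error in where I placed the hinge and from the arm flexing under load.
- **Bystanders:** the pink vials, dish, jar, beaker and other rack vials showed no visible change in the pictures I viewed. I did not measure their positions again, and the jar is only partly visible in the last close-up.

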